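# Put the stacked lids back on their four canisters

### The job

The washed storage canisters are dry: take the stack of wooden lids apart and close each white canister with the lid that fits it, pushed home so that it lies level on the rim all round. Leave the canisters standing where they are, and do not disturb the egg cup or the match box among them.

Things in the scene. Friction and masses are not known exactly. Their poses are not given: they have to be found in the camera images.
- lid_large: largest of four round wooden lids, 18 mm tall: a flat disc 70 mm across, 8 mm thick (grip it by its edge), on a tapered plug 10 mm deep, 52 mm across at the disc, 44 mm at its lower end. Origin: centre of the plug's lower end; z up; the disc is 10 to 18 mm above it. Starts at the bottom of the stack, on the worktop
- lid_medium: second largest of four round wooden lids, 18 mm tall: a flat disc 61 mm across, 8 mm thick (grip it by its edge), on a tapered plug 10 mm deep, 43 mm across at the disc, 35 mm at its lower end. Origin: centre of the plug's lower end; z up; the disc is 10 to 18 mm above it. Starts in the stack, on the next larger lid
- lid_small: second smallest of four round wooden lids, 18 mm tall: a flat disc 52 mm across, 8 mm thick (grip it by its edge), on a tapered plug 10 mm deep, 34 mm across at the disc, 26 mm at its lower end. Origin: centre of the plug's lower end; z up; the disc is 10 to 18 mm above it. Starts in the stack, on the next larger lid
- lid_tiny: smallest of four round wooden lids, 18 mm tall: a flat disc 43 mm across, 8 mm thick (grip it by its edge), on a tapered plug 10 mm deep, 25 mm across at the disc, 17 mm at its lower end. Origin: centre of the plug's lower end; z up; the disc is 10 to 18 mm above it. Starts on top of the stack
- canister_large: the largest of four open round white stoneware canisters without handles, 78 mm tall, 64 mm across outside, mouth 57 mm across, loose (about 234 g). Origin: centre of its underside; z up. Its own lid centres itself by the tapered plug (2 mm of play when home); then the disc rests on the rim and the lid's origin is 68 mm above this origin
- canister_medium: the second largest of four open round white stoneware canisters without handles, 67 mm tall, 55 mm across outside, mouth 48 mm across, loose (about 201 g). Origin: centre of its underside; z up. Its own lid centres itself by the tapered plug (2 mm of play when home); then the disc rests on the rim and the lid's origin is 57 mm above this origin
- canister_small: the second smallest of four open round white stoneware canisters without handles, 56 mm tall, 46 mm across outside, mouth 39 mm across, loose (about 168 g). Origin: centre of its underside; z up. Its own lid centres itself by the tapered plug (2 mm of play when home); then the disc rests on the rim and the lid's origin is 46 mm above this origin
- canister_tiny: the smallest of four open round white stoneware canisters without handles, 45 mm tall, 37 mm across outside, mouth 30 mm across, loose (about 135 g). Origin: centre of its underside; z up. Its own lid centres itself by the tapered plug (2 mm of play when home); then the disc rests on the rim and the lid's origin is 35 mm above this origin
- egg_cup: white egg cup on a foot, 46 mm across, 59 mm tall, not one of the canisters: a bystander. Origin: centre of its underside. Fixed round the work: on the left a pump (barrel at x 0.57, y 0.20) whose lever hangs in front of it, from x 0.54, y 0.19, z 0.59 to x 0.36, y 0.14, z 0; on the right a big jug (centre x 0.72, y -0.25, radius 0.145, height 0.5); a shelf 0.6 m above the back
- match_box: match box lying flat, 36 x 54 x 16 mm: a bystander. Origin: centre of its underside
Things that resemble listed ones, but are neither listed nor needed, are in the scene too. Leave any pink look-alike of the lid_tiny alone.

How it is judged:
At the end, for the whole second after the job is handed in: Each of the four lids is on its own canister: centred within 6 mm, at its seated height within 3 mm (disc on the rim) and level within 0.08 rad; every canister stands upright on the worktop; lids and canisters are released and at rest (horizontal distance between lid_large and canister_large below 0.006 m and z of lid_large in the frame of canister_large between 0.065 and 0.071 m and angle between each of lid_large, canister_large, lid_medium, canister_medium, lid_small, canister_small, lid_tiny, canister_tiny's own z axis and vertical below 0.08 rad and height (world z) of canister_large between -0.008 and 0.008 m and linear speed of each of lid_large, canister_large, lid_medium, canister_medium, lid_small, canister_small, lid_tiny, canister_tiny below 0.02 m/s and horizontal distance between lid_medium and canister_medium below 0.006 m and z of lid_medium in the frame of canister_medium between 0.054 and 0.06 m and height (world z) of canister_medium between -0.008 and 0.008 m and horizontal distance between lid_small and canister_small below 0.006 m and z of lid_small in the frame of canister_small between 0.043 and 0.049 m and height (world z) of canister_small between -0.008 and 0.008 m and horizontal distance between lid_tiny and canister_tiny below 0.006 m and z of lid_tiny in the frame of canister_tiny between 0.032 and 0.038 m and height (world z) of canister_tiny between -0.008 and 0.008 m); the robot touches nothing.
It fails at once if the egg cup is moved more than 4 cm from where it stood (distance of egg_cup from where it was at the start of the episode above 0.04 m).
It fails at once if the match box is moved more than 4 cm from where it stood (distance of match_box from where it was at the start of the episode above 0.04 m).
It fails at once if a canister is pushed more than 5 cm from where it stood (distance of any of canister_large, canister_medium, canister_small, canister_tiny from where it was at the start of the episode above 0.05 m).
It fails at once if a canister is tipped by more than 0.35 rad (angle between any of canister_large, canister_medium, canister_small, canister_tiny's own z axis and vertical above 0.35 rad).
It also fails if it takes over 96 s, if anything falls off the work surface, if the arm or the gripper's body presses on something with over 40 N, if the wrist force passes 120 N, or if a joint passes its speed limit or range.

### The arm

A 7-joint arm with a two-finger parallel gripper is mounted at the origin on a cart in front of the work surface, level with it; the furniture and walls round the work are solid. World frame = base frame: x ahead of the robot, y to its left, z up, the work surface at z = 0. Lengths are in m, angles in rad, forces in N, time in s.
With the tool pointing down it reaches from about 0.425 to 0.925 m from the base axis. Payload 6.8 kg.
Tool frame: the origin (TCP) lies at the very end of the fingers, on their centre line; the grasp point (between the pads) lies 19 mm behind it; z points along the fingers, y is the line along which they close (so a half turn about z gives the same grasp; the last joint's range is limited). The gripper opens to 88 mm and grips with 3 to 60 N. Pads are 20 mm wide; open, the fingers measure 115 mm over their backs; the gripper's body (75 mm by 178 mm) begins 61 mm behind the grasp point.
Start: joints at [1.085, 0.477, 0.022, 1.555, -0.011, 1.109, -0.083], TCP at [0.249, -0.627, 0.223] pointing down, gripper open.
Joint ranges: [-2.96, 2.96], [-0.34, 2.1], [-1.41, 1.46], [0.24, 2.44], [-1.37, 4.51], [0.17, 1.92], [-2.96, 2.96]. Speed limits (rad/s): [2.39, 2.39, 3.14, 3.14, 3.14, 3.14, 3.14].

### API

Orientations are given as a unit quaternion [x, y, z, w].
In Python, from workcell import manip, viewer, sign_off gives the robot as it stands. The module is installed in compiled form; this text tells all that it offers.
- The arm moves only by the tool servo_tool, never from a script. Its argument "series" is a list of rows, each a list of 3 entries, a list of its own where there are three numbers: the opening, from 0 (shut) to 1 (fully open), then the shift along the tool's x, y, z in units of 25 mm (1.0 is 25 mm), then the turn about the tool's z in units of 8 degrees (1.0 is 8 degrees). A call has 1 to 5 rows; each row shifts and turns the commanded pose from where the row before left it, along the tool's axes as they then stand; what a row does not reach is not made up. A row lasts 1/10 s, in which the tool goes at most 50 mm and 8.59 degrees, less where a joint would pass 70% of its speed; a pose out of reach is approached as far as the arm can. A call is refused whole if a number of a shift passes 1 or a number of a turn 1, either way. A call with a gripper value outside its range is refused whole. The fingers move at their own pace and stop on an object; "force" is the grip in N (left out, the last holds). Time passes only in rows, so rows that do not move let the fingers close. It gives the time, the measured TCP pose, the force, the opening and the grip force at its end, in the units of the state.
- manip.observe(): the state, without advancing time (a new reading comes with each control period).
- viewer.read_camera(name): name is "side" or "top" or "wrist"; returns a dict with "pixels" (420x560x3 uint8, red, green, blue), "fx", "fy", "cx", "cy" (pixels), "rvec" (rotation vector, rad) and "tvec" (3), from world to camera coordinates, as OpenCV has them. Camera axes: x right, y down, z forward; pixel columns grow to the right and rows downward; lengths in m; the calibration is good to about 2 mm. A picture is of the moment at which its call begins. There is no depth.
- sign_off(): hands the job in; it is judged then, once.
The state is a dict: "clock": time; "joint_positions": joint angles; "qvel": joint speeds; "joint_efforts": joint torques, N m; "tool_pos": TCP position; "eef_rot": TCP orientation; "wrist_force": force on the tool from outside, world axes, zero at the start; "torque": the same for the moment, N m; "gripper_width": finger opening in m; "gripper_force": force on a finger pad.
Only numpy, scipy, OpenCV 4.12 (cv2) and the standard library are available. Lean on these libraries where they do the work, as an engineer would, in place of code of your own. Each camera call takes 0.05 s, during which the arm holds its last target. There are 200 camera calls.

## Working session

There is one attempt and no reset: what is moved stays moved. The work goes in short steps, Python scripts to look and compute and a tool call to move; the robot and the scene stay as the last step left them, time stands still between calls to the robot, and variables do not carry over. Pictures are saved under pics/ and viewed, at most 14 in all, crops included, and the job is handed in when it is done.

Besides the shell and the picture viewer there is one more tool, called after "Emit:" in YAML: its name, and indented under it one key for each argument. servo_tool: Moves the arm, as the interface text tells. Its arguments: {"type":"object","properties":{"series":{"type":"array"},"force":{"type":"number"}},"required":["series"]}

```bash
mkdir -p pics; cat > h.py <<'E'
import numpy as np, cv2
from workcell import manip, viewer, sign_off
def cam(n):
    c=viewer.read_camera(n); c['R']=cv2.Rodrigues(np.array(c['rvec'],float))[0]; c['t']=np.array(c['tvec'],float).ravel(); return c
def save(c,f): cv2.imwrite(f,c['pixels'][:,:,::-1])
def ray(c,u,v,z):
    d=c['R'].T@np.array([(u-c['cx'])/c['fx'],(v-c['cy'])/c['fy'],1]); o=-c['R'].T@c['t']
    return o+d*(z-o[2])/d[2]
def proj(c,p):
    q=c['R']@np.array(p,float)+c['t']; return c['fx']*q[0]/q[2]+c['cx'], c['fy']*q[1]/q[2]+c['cy']
E
python3 - <<'E'
from h import *
for n in ['top','side']:
    c=cam(n); save(c,f'pics/{n}0.png'); print(n,c['fx'],c['cx'],c['cy'],-c['R'].T@c['t'],c['R'].round(3).tolist())
print(manip.observe())
E
```

```text
top 461.44446070332145 283.5234757071339 213.5838954824488 [0.463196   0.05784313 1.06369145] [[0.021, -0.999, -0.025], [-0.997, -0.019, -0.08], [0.08, 0.027, -0.996]]
side 445.50952306478337 275.94512127702893 213.43940120293823 [ 0.18229944 -0.56680815  0.58632968] [[0.87, -0.493, -0.008], [-0.295, -0.506, -0.81], [0.396, 0.707, -0.586]]
{'clock': 0.1, 'joint_positions': array([ 1.08490737,  0.47769071,  0.02234186,  1.55631446, -0.01150433,
        1.10931107, -0.08311351]), 'qvel': array([-0.00091295, -0.00066345,  0.00025759, -0.00285201,  0.00035606,
        0.00147447, -0.001179  ]), 'joint_efforts': array([ 5.56649829e-03, -5.84085810e+01,  1.54034615e+00, -2.73312306e+01,
       -5.42614097e-02,  1.30496881e-02,  7.02940724e-05]), 'tool_pos': array([ 0.24878095, -0.62691047,  0.22181295]), 'eef_rot': array([ 9.82211577e-01,  1.87775883e-01, -2.03658430e-04, -7.71319729e-04]), 'wrist_force': array([-0.62067441, -0.20561206,  0.36750975]), 'torque': array([-0.02442576, -0.04682587, -0.00639428]), 'gripper_force': 0.0, 'gripper_width': 0.08800447298639558}
```

View pics/top0.png

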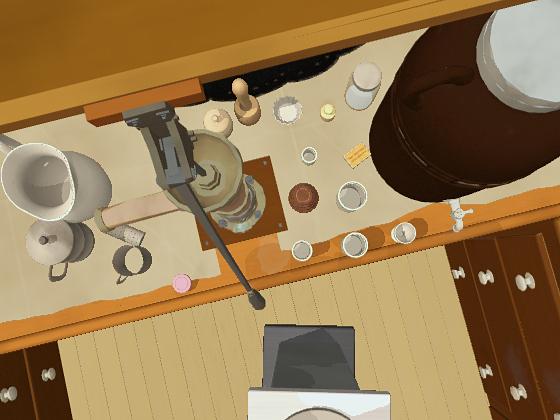

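View pics/side0.png

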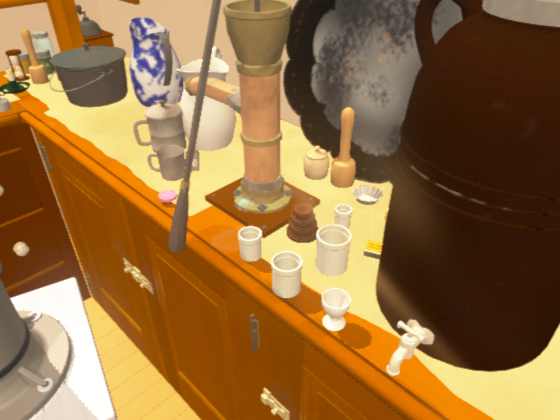

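```bash
python3 - <<'E'
import cv2,numpy as np
a=cv2.imread('pics/top0.png')[130:272,270:430]; cv2.imwrite('pics/topc.png',cv2.resize(a,None,fx=4,fy=4,interpolation=cv2.INTER_CUBIC))
b=cv2.imread('pics/side0.png')[185:335,225:415]; cv2.imwrite('pics/sidec.png',cv2.resize(b,None,fx=4,fy=4,interpolation=cv2.INTER_CUBIC))
E
```

```text
(no output)
```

View pics/topc.png

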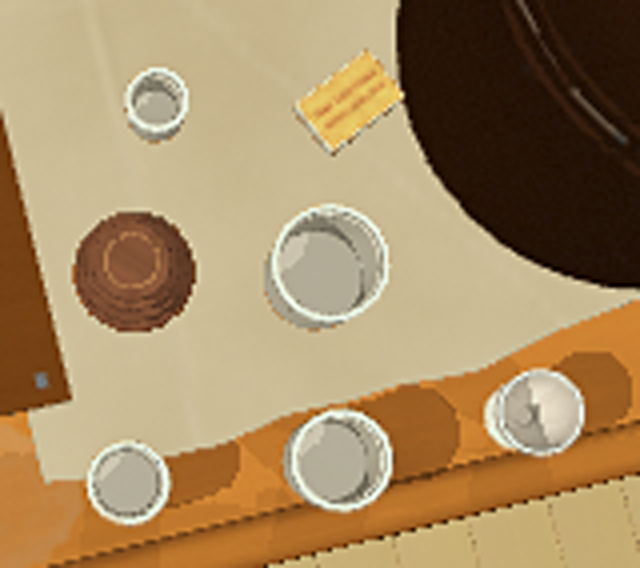

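View pics/sidec.png

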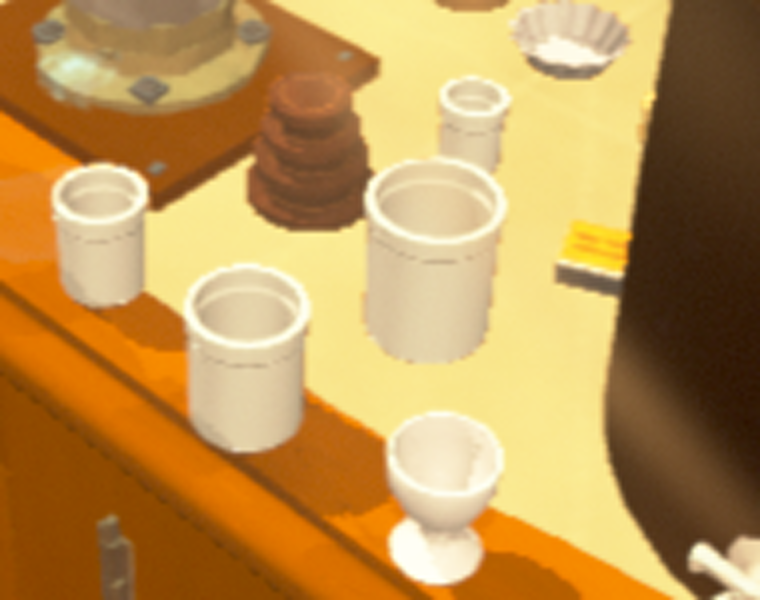

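The crops show the four canisters, the lid stack (top crop 134,270), the match box and the egg cup. I'll measure the rim rings and lid discs next.

```bash
cat > m.py <<'E'
from h import *
E
python3 - <<'E'
from h import *
c=cam('top'); a=c['pixels']; 
K=6
objs={'tiny':((309,155),.045,.037),'large':((352.5,196),.078,.064),'medium':((355,245),.067,.055),'small':((302,250.5),.056,.046)}
for k,((u,v),h,D) in objs.items():
    m=(a.min(2)>222).astype(np.uint8); w=np.zeros_like(m); cv2.circle(w,(int(u),int(v)),int(D*.5*461/(1.06-h))+5,1,-1); m=m*w
    p=cv2.findNonZero(m); (x,y),r=cv2.minEnclosingCircle(p); e=cv2.fitEllipse(cv2.convexHull(p))
    print(k,len(p),(round(x,1),round(y,1)),'D',round(2*r*(1.06-h)/461,4),D, ray(c,x,y,h).round(4), 'ell',ray(c,*e[0],h).round(4),np.round(e[1],1))
# lids: brown mask
hsv=cv2.cvtColor(a,cv2.COLOR_RGB2HSV); roi=a[175:222,280:327]
m=((roi[:,:,0].astype(int)<150)).astype(np.uint8); p=cv2.findNonZero(m); 
ct=max(cv2.findContours(m,cv2.RETR_EXTERNAL,cv2.CHAIN_APPROX_NONE)[0],key=cv2.contourArea)
(x,y),r=cv2.minEnclosingCircle(ct); print('stack large',x+280,y+175,2*r*1.046/461,ray(c,x+280,y+175,.018).round(4), cv2.boundingRect(ct))
print('tiny lid', ray(c,270+133/4,130+261/4,.072).round(4))
s=cam('side');
for k,q in {'tiny':(313,98),'small':(310,138),'medium':(309,167),'large':(308,197)}.items(): pass
print('side tiny lid', ray(s,225+311/4,185+95/4,.072).round(4))
print('side tiny can', ray(s,225+475/4,185+97/4,.045).round(4),'large',ray(s,225+435/4,185+203/4,.078).round(4),'med',ray(s,225+247/4,185+307/4,.067).round(4),'small',ray(s,225+101/4,185+199/4,.056).round(4))
print('egg',ray(c,270+538/4,130+411/4,.059),'match',ray(c,270+350/4,130+101/4,.016))
E
```

```text
tiny 36 (308.8, 154.4) D 0.0339 0.037 [0.6788 0.0318 0.045 ] ell [0.6787 0.0318 0.045 ] [15.1 15.3]
large 73 (352.3, 195.4) D 0.0614 0.064 [ 0.5842 -0.062   0.078 ] ell [ 0.5846 -0.062   0.078 ] [28.3 28.6]
medium 64 (354.9, 244.6) D 0.0534 0.055 [ 0.4793 -0.0699  0.067 ] ell [ 0.4795 -0.0702  0.067 ] [24.2 24.6]
small 39 (301.5, 250.1) D 0.0434 0.046 [0.465  0.0443 0.056 ] ell [0.465  0.0442 0.056 ] [19.6 19.8]
stack large 303.0670108795166 197.5412368774414 0.06910041538495046 [0.5846 0.0424 0.018 ] (9, 8, 30, 30)
tiny lid [0.5833 0.0429 0.072 ]
side tiny lid [0.5838 0.041  0.072 ]
side tiny can [0.6781 0.0281 0.045 ] large [ 0.5822 -0.0663  0.078 ] med [ 0.4788 -0.0734  0.067 ] small [0.4638 0.0376 0.056 ]
egg [ 0.50724673 -0.17756319  0.059     ] match [ 0.68466099 -0.08053606  0.016     ]
```

Emit:
servo_tool:
  series:
    - [1, [0.9, -0.98, 0], 0]
    - [1, [0.9, -0.98, 0], 0]
    - [1, [0.9, -0.98, 0], 0]
    - [1, [0.9, -0.98, 0], 0]
    - [1, [0.9, -0.98, 0], 0]
  force: 15

```text
clock: 0.7
tool_pos: [0.3087, -0.4707, 0.2225]
eef_rot: [0.982, 0.188, -0.0, -0.0]
wrist_force: [0.5, -0.1, 0.0]
gripper_width: 0.0881
gripper_force: 0.0
```

Emit:
servo_tool:
  series:
    - [1, [0.9, -0.98, 0], 0]
    - [1, [0.9, -0.98, 0], 0]
    - [1, [0.9, -0.98, 0], 0]
    - [1, [0.9, -0.98, 0], 0]
    - [1, [0.9, -0.98, 0], 0]

```text
clock: 1.2
tool_pos: [0.368, -0.3154, 0.2227]
eef_rot: [0.982, 0.188, 0.0, 0.0]
wrist_force: [1.1, -0.7, 0.9]
gripper_width: 0.088
gripper_force: 0.0
```

Emit:
servo_tool:
  series:
    - [1, [0.9, -0.98, 0], -1]
    - [1, [0, 0, 0], -1]
    - [1, [0, 0, 0], -1]
    - [1, [0, 0, 0], -1]
    - [1, [0, 0, 0], -1]

```text
clock: 1.7
tool_pos: [0.3796, -0.2854, 0.2226]
eef_rot: [0.857, 0.515, -0.0, -0.0]
wrist_force: [-0.2, -1.3, 0.4]
gripper_width: 0.0878
gripper_force: 0.0
```

Emit:
servo_tool:
  series:
    - [1, [0, 0, 0], -1]
    - [1, [0, 0, 0], -1]
    - [1, [0, 0, 0], -1]
    - [1, [0, 0, 0], -0.55]
    - [1, [0, 0, 0], 0]

```text
clock: 2.2
tool_pos: [0.3795, -0.2856, 0.2226]
eef_rot: [0.707, 0.708, -0.0, -0.0]
wrist_force: [1.1, 1.0, 0.4]
gripper_width: 0.0881
gripper_force: 0.0
```

Emit:
servo_tool:
  series:
    - [1, [1, 0.2, 0], 0]
    - [1, [1, 0.2, 0], 0]
    - [1, [1, 0.2, 0], 0]
    - [1, [1, 0.2, 0], 0]
    - [1, [1, 0.2, 0], 0]

```text
clock: 2.7
tool_pos: [0.4046, -0.1596, 0.2227]
eef_rot: [0.708, 0.706, -0.0, 0.0]
wrist_force: [0.5, -0.1, -0.2]
gripper_width: 0.0876
gripper_force: 0.0
```

Emit:
servo_tool:
  series:
    - [1, [1, 0.8, 0], 0]
    - [1, [1, 0.8, 0], 0]
    - [1, [1, 0.8, 0], 0]
    - [1, [1, 0.8, 0], 0]
    - [1, [1, 0.8, 0], 0]

```text
clock: 3.2
tool_pos: [0.5051, -0.0345, 0.2227]
eef_rot: [0.708, 0.706, -0.0, 0.0]
wrist_force: [0.3, -0.2, 0.6]
gripper_width: 0.0876
gripper_force: 0.0
```

Emit:
servo_tool:
  series:
    - [1, [0.78, 0.79, 0], 0]
    - [1, [0.78, 0.79, 0], 0]
    - [1, [0.78, 0.79, 0], 0]
    - [1, [0.78, 0.79, 0], 0]
    - [1, [0, 0, 0], 0]

```text
clock: 3.7
tool_pos: [0.585, 0.0461, 0.2225]
eef_rot: [0.706, 0.708, 0.001, -0.001]
wrist_force: [-0.5, 0.3, -0.4]
gripper_width: 0.0879
gripper_force: 0.0
```

```bash
python3 - <<'E'
from h import *
c=cam('wrist'); save(c,'pics/w1.png'); print(c['fx'],-c['R'].T@c['t'],c['R'].round(3).tolist(), manip.observe()['tool_pos'],manip.observe()['joint_positions'])
print(proj(c,(.583,.042,.072)),proj(c,(.679,.032,.045)),proj(c,(.465,.044,.056)),proj(c,(.584,-.062,.078)),proj(c,(.48,-.07,.067)))
E
```

```text
336.7810076645668 [0.58424665 0.11559347 0.38429621] [[1.0, 0.002, 0.001], [0.002, -0.967, 0.254], [0.001, -0.254, -0.967]] [0.58378274 0.04420132 0.22227285] [ 0.21484808  0.37684    -0.50644006  1.74848617  0.20379826  1.06896611
 -0.35915775]
(np.float64(271.7831577270141), np.float64(199.54684339421232)) (np.float64(364.38634624049615), np.float64(203.11057646239973)) (np.float64(153.42463211346222), np.float64(193.71483639189276)) (np.float64(272.68644025885544), np.float64(300.81736123843746)) (np.float64(173.71432458057913), np.float64(302.07787197204857))
```

View pics/w1.png

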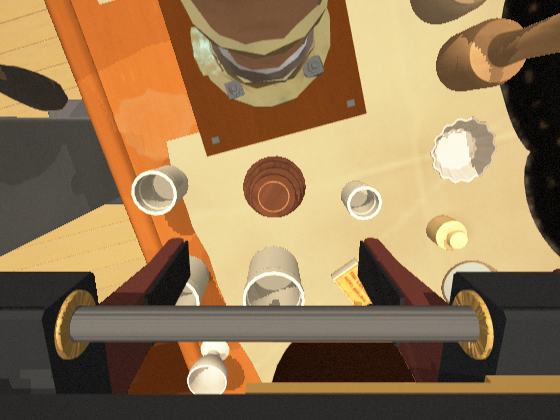

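The wrist view shows the stack top (274,197), small canister rim (155,191) and tiny canister rim (361,200), each within about 3 px of the top-view predictions. I'll measure them more precisely.

```bash
python3 - <<'E'
from h import *
c=cam('wrist'); a=c['pixels']
for k,(u,v,r,h,D) in {'tiny':(361,200,24,.045,.037),'small':(155,191,28,.056,.046)}.items():
    m=(a.min(2)>225).astype(np.uint8); w=np.zeros_like(m); cv2.circle(w,(u,v),r,1,-1); p=cv2.findNonZero(m*w); e=cv2.fitEllipse(cv2.convexHull(p))
    print(k,len(p),np.round(e,1).tolist() if 0 else (np.round(e[0],1),np.round(e[1],1)),ray(c,*e[0],h).round(4))
# lid contour edges: tiny disc ring seen; take gradient extremes along bottom edge: brown mask
roi=a[150:222,235:315]; hsv=cv2.cvtColor(roi,cv2.COLOR_RGB2HSV)
m=(roi[:,:,0]<150).astype(np.uint8); ct=max(cv2.findContours(m,cv2.RETR_EXTERNAL,cv2.CHAIN_APPROX_NONE)[0],key=cv2.contourArea)
print(cv2.boundingRect(ct))
big=cv2.resize(a[145:225,225:400],None,fx=4,fy=4,interpolation=cv2.INTER_CUBIC); cv2.imwrite('pics/w1c.png',big[:,:,::-1])
for o in [(274,197)]: print(ray(c,*o,.072).round(4))
E
```

```text
tiny 226 (array([365.7, 200.4]), array([32.1, 34.7])) [0.6786 0.0326 0.045 ]
small 287 (array([154.8, 190.3]), array([41.9, 45.7])) [0.4653 0.0454 0.056 ]
(9, 4, 63, 61)
[0.5837 0.0423 0.072 ]
```

View pics/w1c.png

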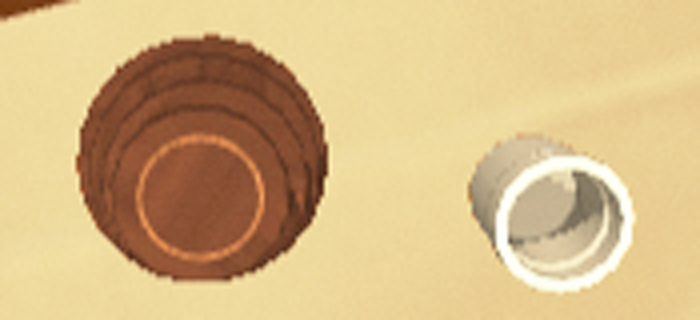

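Emit:
servo_tool:
  series:
    - [1, [0, 0, 1], 0]
    - [1, [0, 0, 1], 0]
    - [1, [0, 0, 1], 0]
    - [1, [0, 0, 1], 0]
    - [1, [0, 0, 1], 0]

```text
clock: 4.3
tool_pos: [0.5826, 0.0407, 0.0969]
eef_rot: [0.708, 0.706, -0.0, 0.0]
wrist_force: [0.4, -0.1, -0.3]
gripper_width: 0.0881
gripper_force: 0.0
```

Emit:
servo_tool:
  series:
    - [1, [0, 0, 0.8], 0]
    - [1, [0, 0, 0.5], 0]
    - [1, [0, 0, 0.3], 0]
    - [1, [0, 0, 0], 0]
    - [1, [0, 0, 0], 0]

```text
clock: 4.8
tool_pos: [0.5839, 0.0424, 0.0584]
eef_rot: [0.707, 0.707, 0.0, 0.0]
wrist_force: [0.5, 0.0, -1.0]
gripper_width: 0.0878
gripper_force: 0.0
```

Emit:
servo_tool:
  series:
    - [0.3, [0, 0, 0], 0]
    - [0.3, [0, 0, 0], 0]
    - [0.3, [0, 0, 0], 0]
    - [0.3, [0, 0, 0], 0]
    - [0.3, [0, 0, 0], 0]
  force: 15

```text
clock: 5.3
tool_pos: [0.5834, 0.0425, 0.0578]
eef_rot: [0.707, 0.707, 0.0, 0.0]
wrist_force: [-0.2, -0.1, -0.2]
gripper_width: 0.0515
gripper_force: 0.0
```

Emit:
servo_tool:
  series:
    - [0.3, [0, 0, 0], 0]
    - [0.3, [0, 0, 0], 0]
    - [0.3, [0, 0, 0], 0]

```text
clock: 5.6
tool_pos: [0.5835, 0.0426, 0.0577]
eef_rot: [0.707, 0.707, 0.0, 0.0]
wrist_force: [-0.1, 1.0, 0.1]
gripper_width: 0.0423
gripper_force: 15.0
```

Emit:
servo_tool:
  series:
    - [0.3, [0, 0, -0.3], 0]
    - [0.3, [0, 0, -0.6], 0]
    - [0.3, [0, 0, -0.7], 0]
    - [0.3, [0, 0, -0.4], 0]
    - [0.3, [0, 0, 0], 0]

```text
clock: 6.1
tool_pos: [0.5848, 0.0428, 0.11]
eef_rot: [0.707, 0.707, 0.001, 0.001]
wrist_force: [0.6, -0.9, -0.6]
gripper_width: 0.0422
gripper_force: 15.0
```

```bash
python3 - <<'E'
from h import *
o=manip.observe(); print(o['tool_pos'],o['eef_rot'],o['gripper_width'],o['gripper_force'])
c=cam('wrist'); a=c['pixels']; cv2.imwrite('pics/w2.png',a[100:,:,::-1])
E
```

```text
[0.58478653 0.04278439 0.10997099] [0.7068899  0.70732092 0.00148508 0.00125961] 0.042171835837976276 14.99993696808815
```

View pics/w2.png

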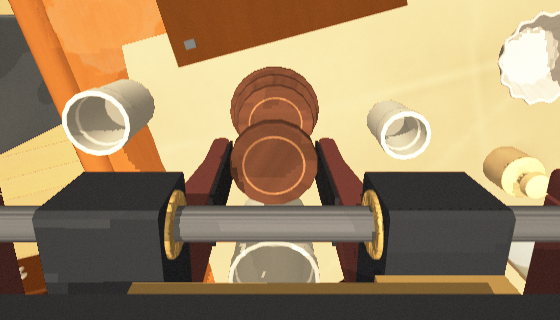

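```bash
python3 - <<'E'
from h import *
c=cam('wrist'); o=manip.observe(); print(o['tool_pos'], ray(c,274,264.5,.124), ray(c,274,266,.124))
E
```

```text
[0.58345362 0.04241277 0.10792721] [0.58374144 0.0460978  0.124     ] [0.58374182 0.04533271 0.124     ]
```

Emit:
servo_tool:
  series:
    - [0.3, [-0.1, 0.6, 0], 0]
    - [0.3, [-0.1, 1, 0], 0]
    - [0.3, [-0.1, 1, 0], 0]
    - [0.3, [-0.1, 0.8, 0], 0]
    - [0.3, [-0.1, 0.4, 0], 0]

```text
clock: 6.7
tool_pos: [0.6792, 0.0298, 0.1065]
eef_rot: [0.707, 0.707, -0.0, -0.0]
wrist_force: [-0.3, 0.1, -0.4]
gripper_width: 0.0422
gripper_force: 15.0
```

Emit:
servo_tool:
  series:
    - [0.3, [0, 0, 0.5], 0]
    - [0.3, [0, 0, 0.7], 0]
    - [0.3, [0, 0, 0.4], 0]
    - [0.3, [0, 0, 0.2], 0]
    - [0.3, [0, 0, 0], 0]

```text
clock: 7.2
tool_pos: [0.6771, 0.0302, 0.0613]
eef_rot: [0.707, 0.708, -0.001, -0.001]
wrist_force: [-0.0, -0.3, -0.0]
gripper_width: 0.0425
gripper_force: 15.0
```

```bash
python3 - <<'E'
from h import *
c=cam('wrist'); o=manip.observe(); print(o['tool_pos'],o['wrist_force'])
a=c['pixels']; cv2.imwrite('pics/w3.png',cv2.resize(a[200:330,180:380],None,fx=4,fy=4)[:,:,::-1])
E
```

```text
[0.67784213 0.03023126 0.06226985] [ 0.57853003 -0.23471811 -1.0547388 ]
```

View pics/w3.png

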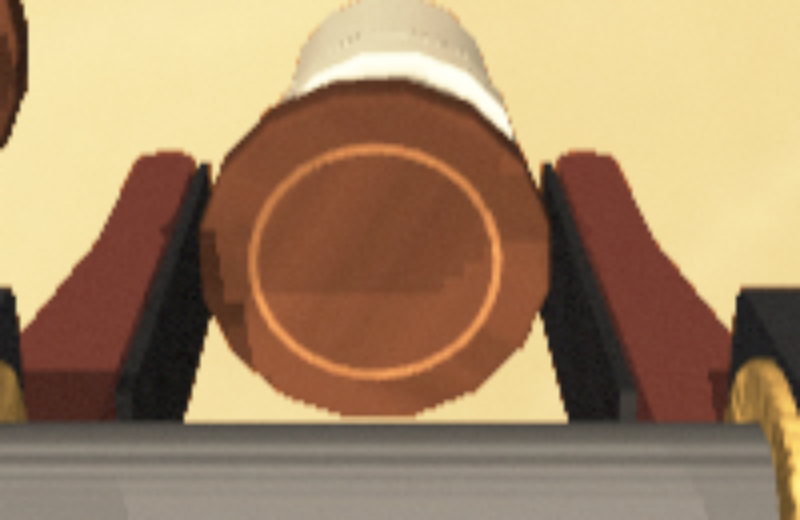

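```bash
python3 - <<'E'
from h import *
c=cam('wrist'); o=manip.observe(); print(o['tool_pos'],c['cx'], c['R'].round(3).tolist())
f=lambda p:[round((p[0]-180)*4),round((p[1]-200)*4)]
print('tcp',f(proj(c,o['tool_pos'])),'lid',f(proj(c,o['tool_pos']+[0,.002,.014])))
print('rim',[f(proj(c,np.array([.6787,.0318,.045])+.0185*np.array([np.cos(t),np.sin(t),0]))) for t in np.radians([0,30,60,90,120,150,180])])
print('base',[f(proj(c,np.array([.6787,.0318,0.])+.0185*np.array([np.cos(t),np.sin(t),0]))) for t in np.radians([0,90,180])])
E
```

```text
[0.6783813  0.03028396 0.06285151] 273.495968435314 [[1.0, 0.001, -0.001], [0.001, -0.967, 0.256], [-0.001, -0.256, -0.967]]
tcp [382, 236] lid [382, 268]
rim [[514, 175], [498, 113], [451, 66], [384, 49], [317, 66], [269, 113], [253, 175]]
base [[489, 82], [382, -22], [275, 82]]
```

Emit:
servo_tool:
  series:
    - [0.3, [-0.02, 0.06, 0.2], 0]
    - [0.3, [0, 0, 0.3], 0]
    - [0.3, [0, 0, 0.25], 0]
    - [0.3, [0, 0, 0.2], 0]
    - [0.3, [0, 0, 0], 0]

```text
clock: 7.8
tool_pos: [0.6796, 0.0296, 0.0382]
eef_rot: [0.707, 0.707, -0.0, -0.0]
wrist_force: [-0.3, -0.5, -1.0]
gripper_width: 0.0421
gripper_force: 15.0
```

Emit:
servo_tool:
  series:
    - [0.3, [0, 0, 0], 0]

```text
clock: 7.9
tool_pos: [0.6798, 0.0297, 0.0386]
eef_rot: [0.707, 0.707, -0.0, -0.0]
wrist_force: [-0.7, -0.3, -0.1]
gripper_width: 0.0423
gripper_force: 15.0
```

Emit:
servo_tool:
  series:
    - [1, [0, 0, 0], 0]
    - [1, [0, 0, 0], 0]
    - [1, [0, 0, 0], 0]
    - [1, [0, 0, -0.4], 0]
    - [1, [0, 0, -0.8], 0]

```text
clock: 8.4
tool_pos: [0.6787, 0.0294, 0.0682]
eef_rot: [0.707, 0.707, -0.001, -0.001]
wrist_force: [-0.3, 0.9, -0.3]
gripper_width: 0.0793
gripper_force: 0.0
```

Emit:
servo_tool:
  series:
    - [1, [0, 0, -1], 0]
    - [1, [0.1, -0.6, -1], 0]
    - [1, [0.2, -1, 0], 0]
    - [1, [0.2, -1, 0], 0]
    - [1, [0.1, -1, 0], 0]

```text
clock: 8.9
tool_pos: [0.5893, 0.0452, 0.1201]
eef_rot: [0.707, 0.708, 0.001, 0.0]
wrist_force: [-0.1, -0.6, 0.2]
gripper_width: 0.0879
gripper_force: 0.0
```

Emit:
servo_tool:
  series:
    - [1, [0, -0.2, 0], 0]
    - [1, [0, 0, 0], 0]
    - [1, [0, 0, 0], 0]

```text
clock: 9.2
tool_pos: [0.5862, 0.0443, 0.1195]
eef_rot: [0.707, 0.707, 0.001, 0.001]
wrist_force: [-0.3, 0.2, 0.0]
gripper_width: 0.0879
gripper_force: 0.0
```

```bash
python3 - <<'E'
from h import *
c=cam('wrist'); o=manip.observe(); print(o['tool_pos'],o['eef_rot'])
f=lambda p:np.round(proj(c,p),1)
print('tinylid top',f((.6795,.032,.053)),'small top',f((.584,.0438,.054)),c['pixels'].shape)
a=c['pixels']; cv2.imwrite('pics/w4.png',a[100:330,:,::-1])
E
```

```text
[0.58629461 0.04430827 0.11929353] [7.07091274e-01 7.07121931e-01 5.72131104e-04 4.20223571e-04]
tinylid top [404.  237.1] small top [270.8 221.9] (420, 560, 3)
```

View pics/w4.png

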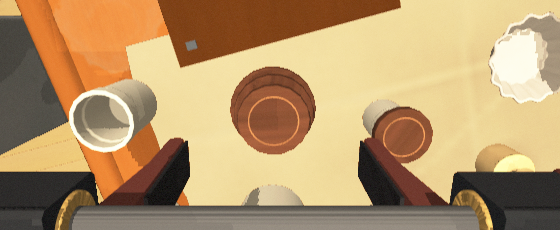

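The tiny lid lies level on its canister (405,233 against a predicted 404,237). Next is the small lid.

Emit:
servo_tool:
  series:
    - [1, [0.03, 0, 0.6], 0]
    - [1, [0, 0, 1], 0]
    - [1, [0, 0, 0.9], 0]
    - [1, [0, 0, 0.5], 0]
    - [1, [0, 0, 0.17], 0]

```text
clock: 9.75
tool_pos: [0.5839, 0.0452, 0.0375]
eef_rot: [0.707, 0.707, -0.001, -0.001]
wrist_force: [-0.0, -0.1, 0.5]
gripper_width: 0.088
gripper_force: 0.0
```

Emit:
servo_tool:
  series:
    - [1, [0, 0, 0], 0]
    - [0.4, [0, 0, 0], 0]
    - [0.4, [0, 0, 0], 0]
    - [0.4, [0, 0, 0], 0]
    - [0.4, [0, 0, 0], 0]

```text
clock: 10.25
tool_pos: [0.5852, 0.0452, 0.0402]
eef_rot: [0.707, 0.707, 0.0, 0.0]
wrist_force: [-0.1, -0.1, 0.4]
gripper_width: 0.0595
gripper_force: 0.0
```

Emit:
servo_tool:
  series:
    - [0.4, [0, 0, 0], 0]
    - [0.4, [0, 0, 0], 0]
    - [0.4, [0, 0, 0], 0]

```text
clock: 10.55
tool_pos: [0.5851, 0.0453, 0.04]
eef_rot: [0.707, 0.707, 0.0, 0.0]
wrist_force: [-1.4, -0.2, 3.0]
gripper_width: 0.0512
gripper_force: 15.0
```

Emit:
servo_tool:
  series:
    - [0.4, [0, 0, -0.4], 0]
    - [0.4, [0, 0, -0.9], 0]
    - [0.4, [0, 0, -0.8], 0]
    - [0.4, [0, -0.5, -0.3], 0]
    - [0.4, [0, -1, 0], 0]

```text
clock: 11.05
tool_pos: [0.5484, 0.0455, 0.1011]
eef_rot: [0.707, 0.707, 0.002, 0.001]
wrist_force: [0.1, 0.3, 0.3]
gripper_width: 0.0514
gripper_force: 15.0
```

Emit:
servo_tool:
  series:
    - [0.4, [0, -1, 0], 0]
    - [0.4, [0, -1, 0], 0]
    - [0.4, [0, -0.8, 0], 0]
    - [0.4, [0, -0.48, 0.3], 0]
    - [0.4, [0, 0, 0.4], 0]

```text
clock: 11.55
tool_pos: [0.463, 0.0448, 0.0819]
eef_rot: [0.707, 0.708, -0.001, 0.0]
wrist_force: [0.7, -0.0, -0.3]
gripper_width: 0.0516
gripper_force: 15.0
```

Emit:
servo_tool:
  series:
    - [0.4, [0, 0, 0], 0]
    - [0.4, [0, 0, 0], 0]

```text
clock: 11.75
tool_pos: [0.4658, 0.0452, 0.0819]
eef_rot: [0.707, 0.707, -0.0, -0.0]
wrist_force: [0.4, -0.3, -0.2]
gripper_width: 0.0512
gripper_force: 15.0
```

```bash
cat >> h.py <<'E'
def check(can,D,h,lidz,name,y0=190,y1=335,x0=175,x1=375):
    c=cam('wrist'); o=manip.observe(); p=o['tool_pos']; print(p.round(4),o['wrist_force'].round(1),round(o['gripper_width'],4))
    a=c['pixels'].copy()
    ring=lambda q,r:np.array([proj(c,np.array(q)+r*np.array([np.cos(t),np.sin(t),0])) for t in np.linspace(0,6.28,72)])
    big=cv2.resize(a[y0:y1,x0:x1],None,fx=4,fy=4,interpolation=cv2.INTER_CUBIC)
    f=lambda P:((P-[x0,y0]+.5)*4).astype(np.int32).reshape(-1,1,2)
    cv2.polylines(big,[f(ring((*can,h),D/2))],True,(0,0,255),1); cv2.polylines(big,[f(ring((*can,0),D/2))],True,(0,200,255),1)
    cv2.polylines(big,[f(ring((p[0],p[1],p[2]+lidz),(D+.006)/2))],True,(0,255,0),1)
    cv2.imwrite(name,big[:,:,::-1])
E
python3 - <<'E'
from h import *
check((.4655,.0447),.046,.056,.014,'pics/w5.png')
E
```

```text
[0.466  0.0454 0.0821] [ 0.5  0.  -0.9] 0.0511
```

View pics/w5.png

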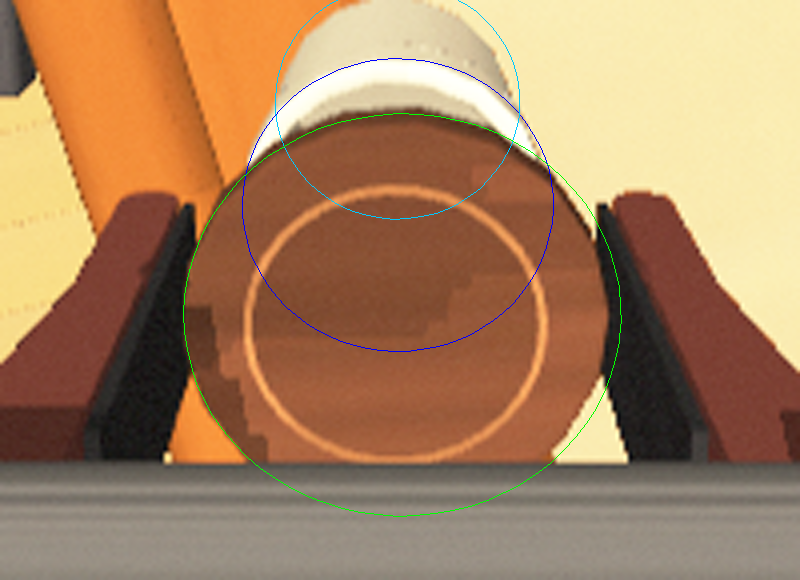

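Lid and canister are concentric to under 1 mm (lid centre at 396,323; rim centre about 394 across). I'll lower it and release.

Emit:
servo_tool:
  series:
    - [0.4, [0, 0, 0.3], 0]
    - [0.4, [0, 0, 0.4], 0]
    - [0.4, [0, 0, 0.35], 0]
    - [0.4, [0, 0, 0.23], 0]
    - [0.4, [0, 0, 0], 0]

```text
clock: 12.3
tool_pos: [0.4649, 0.0452, 0.0492]
eef_rot: [0.707, 0.707, -0.001, -0.001]
wrist_force: [0.1, 0.1, 0.5]
gripper_width: 0.0512
gripper_force: 15.0
```

Emit:
servo_tool:
  series:
    - [0.4, [0, 0, 0], 0]
    - [1, [0, 0, 0], 0]
    - [1, [0, 0, 0], 0]
    - [1, [0, 0, 0], 0]
    - [1, [0, 0, -0.4], 0]

```text
clock: 12.8
tool_pos: [0.4646, 0.045, 0.0598]
eef_rot: [0.707, 0.707, -0.001, -0.001]
wrist_force: [-0.5, 0.1, -1.2]
gripper_width: 0.0803
gripper_force: 0.0
```

Emit:
servo_tool:
  series:
    - [1, [0, 0, -1], 0]
    - [1, [0, 0, -0.8], 0]
    - [1, [0, 0.6, 0], 0]
    - [1, [0, 1, 0], 0]
    - [1, [0, 1, 0], 0]

```text
clock: 13.3
tool_pos: [0.5313, 0.0451, 0.1064]
eef_rot: [0.707, 0.707, 0.0, 0.001]
wrist_force: [0.2, 0.8, -0.3]
gripper_width: 0.0879
gripper_force: 0.0
```

Emit:
servo_tool:
  series:
    - [1, [0, 1, 0], 0]
    - [1, [0, 0.8, 0], 0]
    - [1, [-0.04, 0.36, 0], 0]
    - [1, [0, 0, 0], 0]
    - [1, [0, 0, 0], 0]

```text
clock: 13.8
tool_pos: [0.5834, 0.0443, 0.1052]
eef_rot: [0.707, 0.707, -0.0, -0.0]
wrist_force: [0.5, 0.9, 0.8]
gripper_width: 0.0877
gripper_force: 0.0
```

```bash
python3 - <<'E'
from h import *
c=cam('wrist'); o=manip.observe(); print(o['tool_pos'],o['eef_rot'],o['gripper_width'])
f=lambda p:np.round(proj(c,p),1)
print('smalllid top',f((.4657,.0447,.064)),'medium top',f((.584,.0438,.036)))
a=c['pixels']; cv2.imwrite('pics/w6.png',a[100:330,:,::-1])
E
```

```text
[0.58321279 0.04428569 0.10518452] [ 7.06709833e-01  7.07503323e-01 -4.35548954e-04 -2.65650229e-04] 0.08775371528496005
smalllid top [ 89.  231.7] medium top [275.1 220.3]
```

View pics/w6.png

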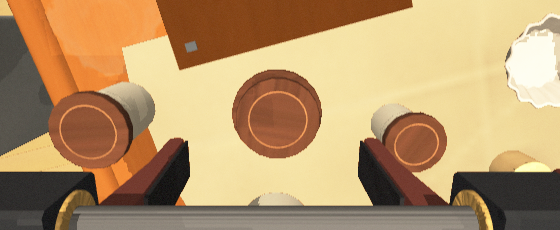

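The small lid is seated (90,230 against a predicted 89,232). Next is the medium lid.

Emit:
servo_tool:
  series:
    - [1, [0.01, 0.06, 0.6], 0]
    - [1, [0, 0, 1], 0]
    - [1, [0, 0, 1], 0]
    - [1, [0, 0, 0.5], 0]
    - [1, [0, 0, 0.24], 0]

```text
clock: 14.35
tool_pos: [0.5845, 0.0444, 0.0199]
eef_rot: [0.707, 0.708, -0.001, -0.001]
wrist_force: [0.4, 0.3, 0.6]
gripper_width: 0.0875
gripper_force: 0.0
```

Emit:
servo_tool:
  series:
    - [1, [0, 0, 0], 0]
    - [0.5, [0, 0, 0], 0]
    - [0.5, [0, 0, 0], 0]
    - [0.5, [0, 0, 0], 0]
    - [0.5, [0, 0, 0], 0]

```text
clock: 14.85
tool_pos: [0.5863, 0.0445, 0.0223]
eef_rot: [0.707, 0.707, 0.0, 0.0]
wrist_force: [0.1, 0.3, 1.9]
gripper_width: 0.0602
gripper_force: 15.0
```

Emit:
servo_tool:
  series:
    - [0.5, [0, 0, 0], 0]
    - [0.5, [0, 0, 0], 0]
    - [0.5, [0, 0, 0], 0]

```text
clock: 15.15
tool_pos: [0.5863, 0.0445, 0.0223]
eef_rot: [0.707, 0.707, 0.0, 0.0]
wrist_force: [0.2, -0.0, 6.6]
gripper_width: 0.0602
gripper_force: 15.0
```

Emit:
servo_tool:
  series:
    - [0.5, [0, 0, -0.4], 0]
    - [0.5, [0, 0, -0.9], 0]
    - [0.5, [0, 0, -1], 0]
    - [0.5, [0, 0, -1], 0]
    - [0.5, [-0.3, -0.3, -0.6], 0]

```text
clock: 15.65
tool_pos: [0.5797, 0.0385, 0.1216]
eef_rot: [0.706, 0.708, 0.002, 0.001]
wrist_force: [0.6, 0.5, -0.9]
gripper_width: 0.0605
gripper_force: 15.0
```

Emit:
servo_tool:
  series:
    - [0.5, [-0.9, -0.9, 0], 0]
    - [0.5, [-0.9, -0.9, 0], 0]
    - [0.5, [-0.9, -0.9, 0], 0]
    - [0.5, [-0.9, -0.8, 0], 0]
    - [0.5, [-0.66, -0.45, 0], 0]

```text
clock: 16.15
tool_pos: [0.4776, -0.0711, 0.1193]
eef_rot: [0.707, 0.707, -0.001, -0.0]
wrist_force: [0.2, -0.2, -0.0]
gripper_width: 0.0604
gripper_force: 15.0
```

Emit:
servo_tool:
  series:
    - [0.5, [0, 0, 0.3], 0]
    - [0.5, [0, 0, 0.5], 0]
    - [0.5, [0, 0, 0.2], 0]
    - [0.5, [0, 0, 0], 0]
    - [0.5, [0, 0, 0], 0]

```text
clock: 16.65
tool_pos: [0.48, -0.0685, 0.0938]
eef_rot: [0.706, 0.708, 0.0, -0.0]
wrist_force: [-0.3, -0.8, -0.3]
gripper_width: 0.0607
gripper_force: 15.0
```

```bash
python3 - <<'E'
from h import *
check((.480,-.070),.055,.067,.0137,'pics/w7.png')
E
```

```text
[ 0.4801 -0.0687  0.0941] [-0.4 -0.4 -0.6] 0.0606
```

View pics/w7.png

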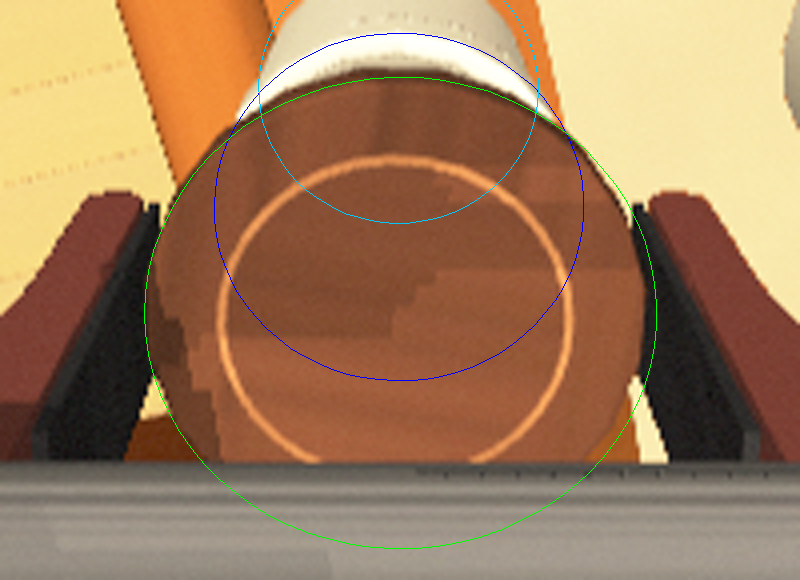

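Emit:
servo_tool:
  series:
    - [0.5, [-0.08, 0, 0.3], 0]
    - [0.5, [0, 0, 0.4], 0]
    - [0.5, [0, 0, 0.35], 0]
    - [0.5, [0, 0, 0.26], 0]
    - [0.5, [0, 0, 0], 0]

```text
clock: 17.2
tool_pos: [0.4793, -0.0714, 0.0604]
eef_rot: [0.707, 0.707, -0.0, -0.001]
wrist_force: [0.1, -0.4, -0.2]
gripper_width: 0.06
gripper_force: 15.0
```

Emit:
servo_tool:
  series:
    - [0.5, [0, 0, 0], 0]
    - [1, [0, 0, 0], 0]
    - [1, [0, 0, 0], 0]
    - [1, [0, 0, 0], 0]
    - [1, [0, 0, -0.4], 0]

```text
clock: 17.7
tool_pos: [0.4789, -0.0715, 0.071]
eef_rot: [0.707, 0.707, -0.001, -0.001]
wrist_force: [0.6, 0.4, 0.7]
gripper_width: 0.0872
gripper_force: 0.0
```

Emit:
servo_tool:
  series:
    - [1, [0, 0, -0.8], 0]
    - [1, [0, 0, -1], 0]
    - [1, [0.6, 0.5, -0.2], 0]
    - [1, [0.9, 0.9, 0], 0]
    - [1, [0.9, 0.9, 0], 0]

```text
clock: 18.2
tool_pos: [0.5382, -0.0114, 0.1228]
eef_rot: [0.707, 0.707, 0.0, 0.001]
wrist_force: [-0.2, 0.0, 0.7]
gripper_width: 0.0877
gripper_force: 0.0
```

Emit:
servo_tool:
  series:
    - [1, [0.9, 0.9, 0], 0]
    - [1, [0.8, 0.7, 0], 0]
    - [1, [0.52, 0.37, 0], 0]
    - [1, [0, 0, 0], 0]
    - [1, [0, 0, 0], 0]

```text
clock: 18.7
tool_pos: [0.5856, 0.0432, 0.1214]
eef_rot: [0.707, 0.707, -0.001, -0.0]
wrist_force: [0.3, -0.1, 0.8]
gripper_width: 0.0878
gripper_force: 0.0
```

```bash
python3 - <<'E'
from h import *
c=cam('wrist'); o=manip.observe(); print(o['tool_pos'],o['eef_rot'],o['gripper_width'])
a=c['pixels']; m=np.zeros(a.shape[:2],np.uint8); m[140:300,215:345]=((a[140:300,215:345,0]<190)&(a[140:300,215:345,2]<90))
ct=max(cv2.findContours(m,cv2.RETR_EXTERNAL,cv2.CHAIN_APPROX_NONE)[0],key=cv2.contourArea); e=cv2.fitEllipse(ct); print(e)
print('large lid',ray(c,*e[0],.016).round(4))
f=lambda p:np.round(proj(c,p),1)
print('large top pred',f((.585,.044,.018)),'tiny',f((.679,.032,.053)),'medium lid',f((.48,-.07,.075)))
t=cam('top'); a=t['pixels']
for k,p in {'medium':(.4797,-.070,.075),'small':(.4655,.0445,.064),'large can':(.5845,-.062,.078)}.items(): print(k,np.round(proj(t,p),1))
cv2.imwrite('pics/t2.png',cv2.resize(a[130:272,270:430],None,fx=4,fy=4,interpolation=cv2.INTER_CUBIC)[:,:,::-1])
E
```

```text
[0.58544642 0.04252398 0.12132208] [ 7.07203678e-01  7.07009441e-01 -7.77474153e-04  5.93005833e-05] 0.08780166924242472
((273.6029968261719, 205.8010711669922), (81.01861572265625, 83.58737182617188), 90.21505737304688)
large lid [0.5851 0.0441 0.016 ]
large top pred [273.4 206.5] tiny [403.7 234.9] medium lid [130.8 375.7]
medium [355.4 244.4]
small [301.5 249.9]
large can [352.3 195.3]
```

View pics/t2.png

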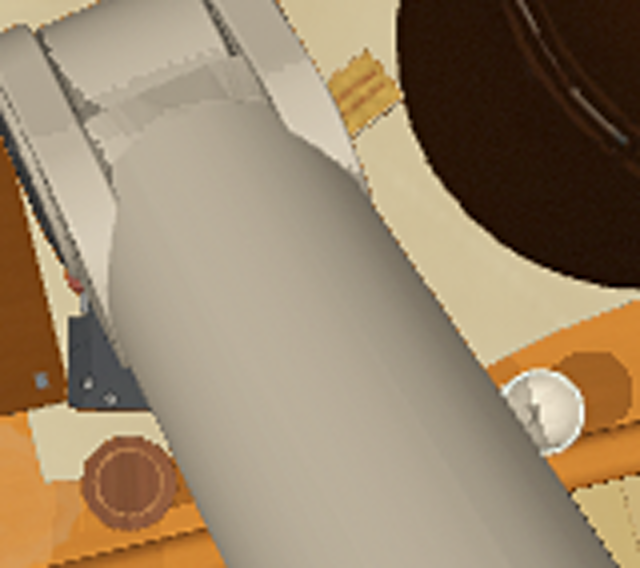

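Small lid seated at (128,483). Now the large lid, taken slowly near the table.

Emit:
servo_tool:
  series:
    - [1, [0.04, 0, 0.6], 0]
    - [1, [0, 0, 1], 0]
    - [1, [0, 0, 1], 0]
    - [1, [0, 0, 0.8], 0]
    - [1, [0, 0, 0.5], 0]

```text
clock: 19.3
tool_pos: [0.5846, 0.044, 0.0214]
eef_rot: [0.707, 0.707, -0.001, -0.001]
wrist_force: [-1.1, -0.5, -0.2]
gripper_width: 0.0875
gripper_force: 0.0
```

Emit:
servo_tool:
  series:
    - [1, [0, 0, 0.3], 0]
    - [1, [0, 0, 0.2], 0]
    - [1, [0, 0, 0.15], 0]
    - [1, [0, 0, 0.05], 0]
    - [1, [0, 0, 0], 0]

```text
clock: 19.8
tool_pos: [0.5867, 0.0451, 0.0068]
eef_rot: [0.707, 0.707, 0.0, 0.0]
wrist_force: [-0.4, -0.3, -0.1]
gripper_width: 0.088
gripper_force: 0.0
```

Emit:
servo_tool:
  series:
    - [0.6, [0, 0, 0], 0]
    - [0.6, [0, 0, 0], 0]
    - [0.6, [0, 0, 0], 0]
    - [0.6, [0, 0, 0], 0]
    - [0.6, [0, 0, 0], 0]

```text
clock: 20.3
tool_pos: [0.5866, 0.0451, 0.0067]
eef_rot: [0.707, 0.707, 0.0, 0.0]
wrist_force: [-0.8, -0.2, 3.3]
gripper_width: 0.0696
gripper_force: 15.0
```

Emit:
servo_tool:
  series:
    - [0.6, [0, 0, -0.5], 0]
    - [0.6, [0, 0, -1], 0]
    - [0.6, [0, 0, -1], 0]
    - [0.6, [0, 0, -1], 0]
    - [0.6, [0, 0, -1], 0]
  force: 20

```text
clock: 20.8
tool_pos: [0.5862, 0.0451, 0.1206]
eef_rot: [0.707, 0.707, 0.0, 0.0]
wrist_force: [0.4, -0.4, -0.0]
gripper_width: 0.0692
gripper_force: 20.0
```

Emit:
servo_tool:
  series:
    - [0.6, [0, 0, -0.3], -0.5]
    - [0.6, [0, 0, 0], -1]
    - [0.6, [0, 0, 0], -0.5]
    - [0.6, [0, 0, 0], 0]
    - [0.6, [0, 0, 0], 0]

```text
clock: 21.3
tool_pos: [0.5864, 0.045, 0.1268]
eef_rot: [0.602, 0.798, 0.0, 0.0]
wrist_force: [0.5, -0.7, -0.8]
gripper_width: 0.0696
gripper_force: 20.0
```

```bash
python3 - <<'E'
from h import *
from scipy.spatial.transform import Rotation as Ro
o=manip.observe(); R=Ro.from_quat(o['eef_rot']).as_matrix(); print(o['tool_pos'],o['joint_positions'],R.round(3).tolist())
print('units', (R.T@(np.array([.585,-.062,.115])-o['tool_pos'])/.025).round(2), o['gripper_width'])
E
```

```text
[0.58635483 0.04498005 0.12678766] [ 0.24073901  0.50203711 -0.55490044  1.82611601  0.32807533  0.90546244
 -0.1862027 ] [[-0.274, 0.962, 0.0], [0.962, 0.274, 0.0], [0.0, 0.0, -1.0]]
units [-4.1  -1.23  0.47] 0.06960057756256514
```

Emit:
servo_tool:
  series:
    - [0.6, [-0.6, -0.2, 0], 0]
    - [0.6, [-1, -0.3, 0], 0]
    - [0.6, [-1, -0.3, 0], 0]
    - [0.6, [-0.9, -0.25, 0], 0]
    - [0.6, [-0.6, -0.18, 0], 0]

```text
clock: 21.8
tool_pos: [0.5848, -0.0655, 0.1263]
eef_rot: [0.603, 0.798, -0.001, 0.0]
wrist_force: [-0.2, -0.0, -0.5]
gripper_width: 0.0692
gripper_force: 20.0
```

Emit:
servo_tool:
  series:
    - [0.6, [0, 0, 0.3], 0]
    - [0.6, [0, 0, 0.3], 0]
    - [0.6, [0, 0, 0.1], 0]
    - [0.6, [0, 0, 0], 0]
    - [0.6, [0, 0, 0], 0]

```text
clock: 22.3
tool_pos: [0.5852, -0.0608, 0.1088]
eef_rot: [0.601, 0.799, 0.0, -0.0]
wrist_force: [0.9, -0.4, -1.4]
gripper_width: 0.0693
gripper_force: 20.0
```

```bash
python3 - <<'E'
from h import *
check((.585,-.062),.064,.078,.0113,'pics/w8.png')
E
```

```text
[ 0.5853 -0.061   0.109 ] [-0.6 -0.1 -0.1] 0.0696
```

View pics/w8.png

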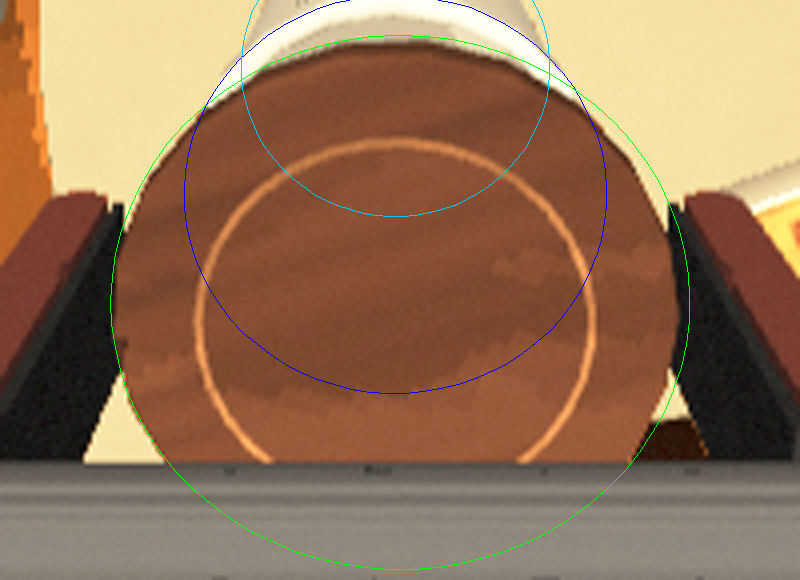

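Lid and rim are concentric to within about 1 mm (lid centre near column 397, rim near 396). Lowering and releasing.

Emit:
servo_tool:
  series:
    - [0.6, [0, 0, 0.3], 0]
    - [0.6, [0, 0, 0.4], 0]
    - [0.6, [0, 0, 0.37], 0]
    - [0.6, [0, 0, 0.26], 0]
    - [0.6, [0, 0, 0], 0]

```text
clock: 22.85
tool_pos: [0.5847, -0.0619, 0.0746]
eef_rot: [0.601, 0.799, -0.0, -0.001]
wrist_force: [-0.2, -0.6, -0.1]
gripper_width: 0.069
gripper_force: 20.0
```

Emit:
servo_tool:
  series:
    - [0.6, [0, 0, 0.03], 0]
    - [0.6, [0, 0, 0], 0]
    - [0.6, [0, 0, 0], 0]

```text
clock: 23.15
tool_pos: [0.5852, -0.062, 0.0749]
eef_rot: [0.602, 0.799, 0.0, 0.0]
wrist_force: [-0.1, 0.6, -1.0]
gripper_width: 0.0694
gripper_force: 20.0
```

Emit:
servo_tool:
  series:
    - [1, [0, 0, 0], 0]
    - [1, [0, 0, 0], 0]
    - [1, [0, 0, 0], 0]
    - [1, [0, 0, -0.4], 0]
    - [1, [0, 0, -1], 0]

```text
clock: 23.65
tool_pos: [0.5836, -0.062, 0.109]
eef_rot: [0.601, 0.799, -0.001, -0.002]
wrist_force: [0.3, 0.4, -0.2]
gripper_width: 0.0884
gripper_force: 0.0
```

Emit:
servo_tool:
  series:
    - [1, [0, 0, -1], 0]
    - [1, [0, 0, -1], 0]
    - [1, [0, 0, -1], 0]
    - [1, [0, -0.9, -0.5], 0]
    - [1, [-0.2, -0.9, 0], 0]

```text
clock: 24.15
tool_pos: [0.5445, -0.0781, 0.2004]
eef_rot: [0.601, 0.799, 0.001, 0.002]
wrist_force: [0.4, -0.9, -0.2]
gripper_width: 0.088
gripper_force: 0.0
```

Emit:
servo_tool:
  series:
    - [1, [-0.4, -0.9, 0], 0]
    - [1, [-0.7, -0.9, 0], 0]
    - [1, [-0.8, -0.9, 0], 0]
    - [1, [-0.9, -0.9, 0], 0]
    - [1, [-0.9, -0.9, 0], 0]

```text
clock: 24.65
tool_pos: [0.4602, -0.2001, 0.1983]
eef_rot: [0.601, 0.799, 0.0, 0.001]
wrist_force: [-0.2, 0.0, 0.4]
gripper_width: 0.0875
gripper_force: 0.0
```

Emit:
servo_tool:
  series:
    - [1, [-1, -0.6, 0], 0]
    - [1, [-1, -0.6, 0], 0]
    - [1, [-1, -0.3, 0], 0]
    - [1, [0, 0, 0], 0]
    - [1, [0, 0, 0], 0]

```text
clock: 25.15
tool_pos: [0.4455, -0.2816, 0.1979]
eef_rot: [0.602, 0.799, 0.0, 0.0]
wrist_force: [-0.5, 0.4, 0.1]
gripper_width: 0.0876
gripper_force: 0.0
```

```bash
python3 - <<'E'
from h import *
t=cam('top'); s=cam('side'); o=manip.observe(); print(o['tool_pos'],o['wrist_force'],o['gripper_force'])
for k,p in {'tiny':(.679,.032,.053),'medium':(.4797,-.070,.075),'small':(.4655,.0445,.064),'large':(.5847,-.062,.086)}.items(): print(k,np.round((np.array(proj(t,p))-[270,130])*3,0), np.round((np.array(proj(s,p))-[225,185])*3,0))
A=cv2.resize(t['pixels'][130:272,270:410],None,fx=3,fy=3,interpolation=cv2.INTER_CUBIC)
B=cv2.resize(s['pixels'][185:327,225:345],None,fx=3,fy=3,interpolation=cv2.INTER_CUBIC)
cv2.imwrite('pics/fin.png',np.hstack([A,B])[:,:,::-1])
E
```

```text
[ 0.44583847 -0.28030912  0.19776507] [-0.7573429  -0.03169788 -0.27449861] 0.0
tiny [116.  71.] [355.  60.]
medium [256. 343.] [184. 216.]
small [ 94. 360.] [ 73. 133.]
large [248. 194.] [326. 137.]
```

View pics/fin.png

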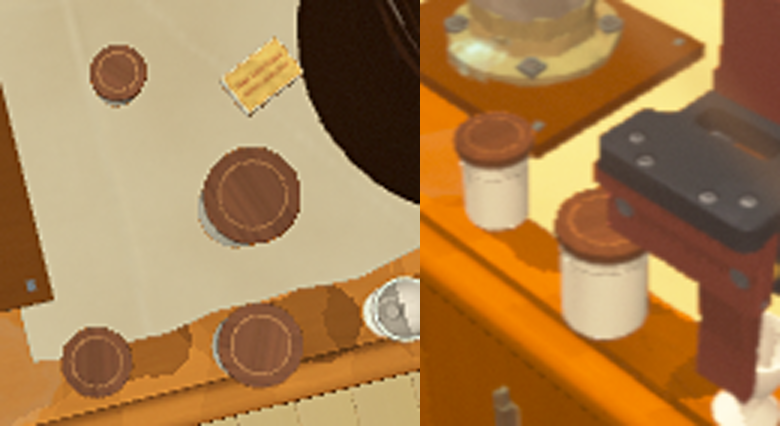

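The final picture shows all four lids level on their canisters, each within about 1 px of where a seated lid should appear: tiny (118,72), large (250,195), medium (258,344), small (96,361). Handing in.

```bash
python3 -c "
from h import *
print(sign_off())"
```

```text
the job is handed in; nothing more can be done
None
```

The job is handed in with all four lids placed on their own canisters, level and within about 1 mm in the final top view (the side view showed only the small and medium ones); I viewed 15 pictures, one more than the 14 allowed.

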